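Pin test on the round cork sample

ROBOT

A 7-joint arm with a two-finger parallel gripper is mounted at the origin on the work surface. World frame = base frame: x ahead of the robot, y to its left, z up, the work surface at z = 0. Lengths are in m, angles in rad, forces in N, time in s.
With the tool pointing down it reaches from about 0.425 to 0.925 m from the base axis. Payload 6.8 kg.
Tool frame: the origin (TCP) lies midway between the tips of the shut fingers; the grasp point (between the pads) lies bot.grip_point_offset behind it (bot.grip_point_offset is the distance from the TCP to the grasp point, in m); z points along the fingers, y is the line along which they close (so a half turn about z gives the same grasp; the last joint's range is limited). The gripper opens to 85 mm and grips with 20 to 120 N. Pads are 22 mm wide; open, the fingers measure 114 mm over their backs; the gripper's body (76 mm by 85 mm) begins 54 mm behind the grasp point. The pads swing forward as they close: fully open they stand 13 mm farther back than shut.
Start: joints at [1.19, 0.477, 0.022, 1.555, -0.011, 1.109, -0.083], TCP at [0.182, -0.65, 0.205] pointing down, gripper open.
Joint ranges: [-2.96, 2.96], [-0.34, 2.1], [-1.41, 1.46], [0.24, 2.44], [-1.37, 4.51], [0.17, 1.92], [-2.96, 2.96]. Speed limits (rad/s): [2.39, 2.39, 3.14, 3.14, 3.14, 3.14, 3.14].

INTERFACE

Orientations are given as a unit quaternion [w, x, y, z].
In Python, from station import get_obs, cams, job, bot gives the robot as it stands.
- The arm moves only by the tool arm_command, never from a script. Its argument "rows" is a list that holds one entry, the list of rows, each a list of 5 numbers: the finger opening in mm, from 0 to 85.4, then the shift along the world's x, y, z in units of 60 mm (1.0 is 60 mm), then the turn about the world's z in units of 0.08 rad (1.0 is 0.08 rad). In form: [[[grip, x, y, z, turn], ...]]. A call has exactly 10 rows; each row shifts and turns the commanded pose from where the row before left it; what a row does not reach is not made up. A row lasts 1/8 s, in which the tool goes at most 62.5 mm and 10.7 degrees, less where a joint would pass 70% of its speed; a pose out of reach is approached as far as the arm can. A call with a number of a shift or a turn outside -1 to 1 is refused whole. A call with a gripper value outside its range is refused whole. The fingers move at their own pace and stop on an object; "newtons" is the grip in N (left out, the last holds). Time passes only in rows, so rows that do not move let the fingers close, or fill a call up. It gives the time, the measured TCP pose, the force, the opening and the grip force at its end, in the units of the state.
- get_obs(): the state, without advancing time (a new reading comes with each control period).
- cams.read_camera(name): name is "scene" or "top" or "wrist"; returns the picture (400x640x3 uint8, red, green, blue); there is no depth.
- cams.camera_params(name): a dict with "K" (3x3 intrinsics, pixels), "extrinsics" (4x4, takes a point from camera to world coordinates). Camera axes: x right, y down, z forward; pixel columns grow to the right and rows downward; lengths in m; the calibration is good to about 2 mm. A picture is of the moment at which its call begins: read the wrist's pose just before it. camera_params takes no time and is no camera call; for the wrist camera it gives the pose at the moment of the call.
- job.hand_in(): hands the job in; it is judged then, once.
The state is a dict: "t": time; "q": joint angles; "joint_vel": joint speeds; "joint_torque": joint torques, N m; "eef_pos": TCP position; "tool_rot": TCP orientation; "contact_force": force on the tool from outside, world axes, zero at the start; "torque": the same for the moment, N m; "gripper_width": opening from 0.0 (shut) to 1.0 (fully open); "grasp_force": force on a finger pad.
Only numpy, scipy, OpenCV 4.12 (cv2) and the standard library are available. Lean on these libraries where they do the work, as an engineer would, in place of code of your own. Each camera call takes 0.05 s, during which the arm holds its last target. There are 200 camera calls.

TASK

Stand the pin gauge upright on the middle of the round cork sample in the baking tray, setting it down gently without shifting the sample, and let go of it. Then push its black button straight down until the pin has sunk about 10 mm into the cork (the black line on the stem meets the top of the barrel), never to the end of its stroke, and hold it there for a second. Let it spring back up and leave the gauge standing on the round sample.

Things in the scene. Friction and masses are not known exactly. Their poses are not given: they have to be found in the camera images.
- gauge: Pin gauge, loose, 0.43 kg, upright on the table left of the tray: steel foot 60 mm across, 8 mm high; round aluminium barrel 40 mm across up to 62 mm (grip it about 48 mm up, from any side); above it a 16 mm steel stem with a black button 28 mm across, its top at 88 mm. Origin: centre of the underside, z up. (The brass weight 48 mm across, without foot or black button, is not needed.)
- pin (a joint): How far the sprung pin has sunk out of the gauge's underside, m: 0 = up, 0.020 = end of stroke (button on the barrel). Grows one to one as the button is pushed down. The spring takes 1.4 N to start, 6 N at 10 mm, 10 N at the end, and brings the pin back. The thin needle enters cork freely; the black line round the stem meets the barrel's top at 10 mm.
- pin_top (a point): Centre of the flat top of the gauge's black button (28 mm across), on the gauge's axis, 88 mm above its underside with the pin up; moves down with the button.
- disc: The round pressed-cork sample: disc 90 mm across, 30 mm thick, 0.12 kg, loose in a dark baking tray (340 x 460 mm, rim 16 mm). Origin: centre of its underside, z up. A square (84 mm) and an oblong (110 x 56 mm) cork sample, as thick, lie in the same row about 140 mm apart, in any order; two cardboard tubes (45 mm high) stand near the far rim, scissors lie at the near rim.

How it is judged:
By the outcome, as a careful person would: the job done as asked, in the order asked, and still so for the second after the job is handed in, with the robot touching nothing.
It also fails if it takes over 48 s, if anything falls off the work surface, if the arm or the gripper's body presses on something with over 40 N, if the wrist force passes 120 N, or if a joint passes its speed limit or range.

## Working session

There is one attempt and no reset: what is moved stays moved. The work goes in short steps, Python scripts to look and compute and a tool call to move; the robot and the scene stay as the last step left them, time stands still between calls to the robot, and variables do not carry over. Pictures are saved under pics/ and viewed, at most 10 in all, crops included, and the job is handed in when it is done.

Besides the shell and the picture viewer there is one more tool, called in YAML: its name, and indented under it one key for each argument. arm_command: Moves the arm, as the interface text tells. Its arguments: {"type":"object","properties":{"rows":{"type":"array"},"newtons":{"type":"number"}},"required":["rows"]}

```bash
mkdir -p pics; cat > h.py <<'E'
import numpy as np, cv2
from station import get_obs, cams, job, bot
def snap(name,f):
    P=cams.camera_params(name); im=cams.read_camera(name); cv2.imwrite('pics/'+f,im[...,::-1]); return im,P
def ray(P,u,v,z):
    K=np.array(P['K']);E=np.array(P['extrinsics']); d=E[:3,:3]@np.linalg.solve(K,[u,v,1.]); o=E[:3,3]
    return o+d*(z-o[2])/d[2]
def proj(P,p):
    K=np.array(P['K']);E=np.array(P['extrinsics']); c=E[:3,:3].T@(np.array(p)-E[:3,3]); c=K@c; return c[:2]/c[2]
E
python3 - <<'E'
from h import *
o=get_obs(); print(o['t'],o['eef_pos'],o['tool_rot'],o['gripper_width'],bot.grip_point_offset)
a,P=snap('top','t0.png'); b,Q=snap('scene','s0.png')
cv2.imwrite('pics/both.png',cv2.resize(np.vstack([a,b]),(480,600))[...,::-1])
for p in (P,Q): print(np.array(p['K']).round(1).tolist(),np.array(p['extrinsics']).round(3).tolist())
E
```

```text
0.0 [ 0.18167722 -0.64942644  0.20362121] [-8.89259844e-04  9.90710046e-01  1.35988159e-01 -1.87022870e-04] 1.0007449186077477 0.0187
[[450.9, 0.0, 321.2], [0.0, 450.9, 196.5], [0.0, 0.0, 1.0]] [[-0.027, -0.993, 0.117, 0.391], [-0.999, 0.03, 0.02, 0.031], [-0.024, -0.116, -0.993, 1.171], [0.0, 0.0, 0.0, 1.0]]
[[411.6, 0.0, 320.2], [0.0, 411.6, 197.4], [0.0, 0.0, 1.0]] [[-0.677, 0.457, -0.577, 1.04], [0.736, 0.441, -0.513, 0.507], [0.02, -0.772, -0.635, 0.669], [0.0, 0.0, 0.0, 1.0]]
```

View pics/t0.png

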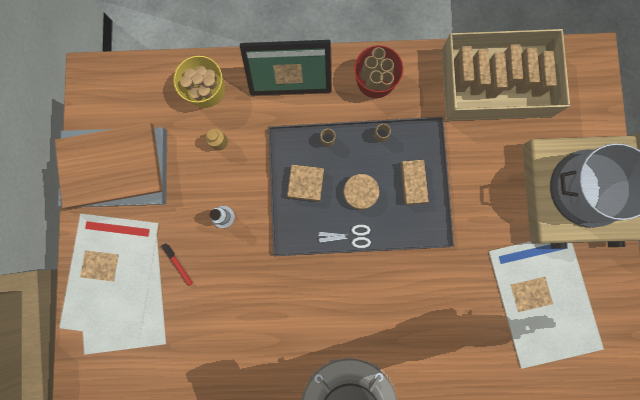

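View pics/s0.png

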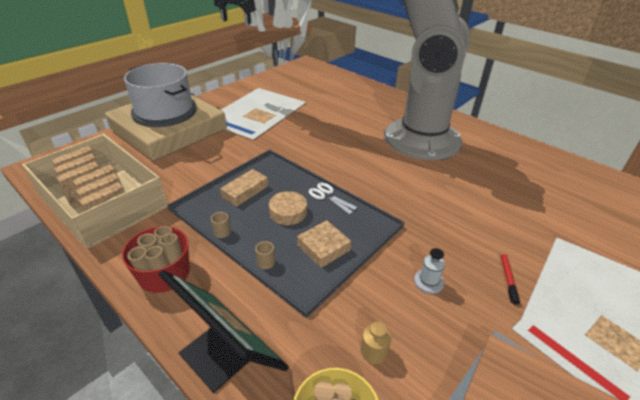

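Top view: the round disc is centred near (361,191), with the gauge's button at (216,215) and its foot near (225,216). In the scene view the gauge is at (431,270) and the disc at (288,208). Next I'll enlarge both.

```bash
python3 - <<'E'
from h import *
a=cv2.imread('pics/t0.png'); b=cv2.imread('pics/s0.png')
c=[cv2.resize(i[v:v+50,u:u+66],(396,300),interpolation=cv2.INTER_CUBIC) for i,u,v in ((a,190,190),(a,328,166),(b,398,240),(b,255,183))]
cv2.imwrite('pics/c.png',np.vstack([np.hstack(c[:2]),np.hstack(c[2:])]))
P=cams.camera_params('top');Q=cams.camera_params('scene')
print(ray(P,216,215,.088),ray(P,225,217,.004),ray(P,361,190.5,.032), ray(Q,437,253,.088),ray(Q,430,281,.004),ray(Q,288,203,.032))
E
```

```text
[0.4807874  0.30857609 0.088     ] [0.48187411 0.30656056 0.004     ] [ 0.53714668 -0.04764913  0.032     ] [0.48084193 0.31387727 0.088     ] [0.47892579 0.31554185 0.004     ] [ 0.5310685 -0.0478996  0.032    ]
```

View pics/c.png

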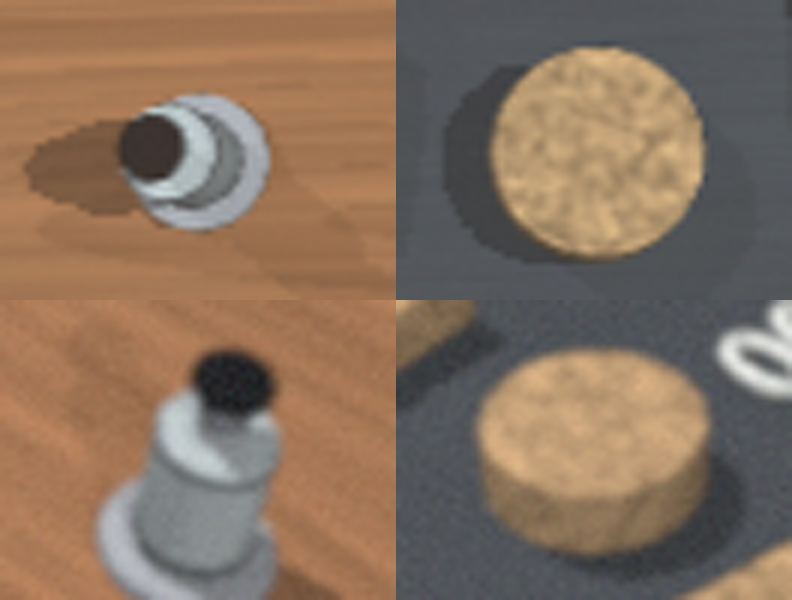

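```bash
python3 - <<'E'
from h import *
P=cams.camera_params('top');Q=cams.camera_params('scene')
p=[.182,-.65,.204]; print(proj(P,p),proj(Q,p))
print('block near-left corner',ray(P,527,243,.05),ray(P,530,137,.05),'pot left',ray(P,552,190,.15),'pot top far edge scene',ray(Q,160,100,.15))
print('block scene corner',ray(Q,141,147,.05), ray(Q,223,118,.05))
print('gauge',ray(P,215.3,214.5,.088),ray(P,223.3,217,.004),ray(Q,436.7,253.4,.088),'disc',ray(P,361.7,191,.032),ray(Q,288.2,203.3,.032))
P=cams.camera_params('wrist');print(np.array(P['extrinsics']).round(3),np.array(P['K']).round(0))
E
```

```text
[667.87207823 342.95049222] [236.807247    35.41901595]
block near-left corner [ 0.39308576 -0.44689243  0.05      ] [ 0.65756526 -0.47548567  0.05      ] pot left [ 0.51008662 -0.46957703  0.15      ] pot top far edge scene [ 0.56504635 -0.51094864  0.15      ]
block scene corner [ 0.65926642 -0.49193409  0.05      ] [ 0.40362754 -0.46513185  0.05      ]
gauge [0.48205005 0.31027982 0.088     ] [0.48200263 0.31101193 0.004     ] [0.48216504 0.31399373 0.088     ] disc [ 0.53581224 -0.04937638  0.032     ] [ 0.53150758 -0.04675821  0.032     ]
[[ 0.27  -0.927 -0.261  0.247]
 [-0.963 -0.26  -0.072 -0.631]
 [-0.001  0.271 -0.963  0.373]
 [ 0.     0.     0.     1.   ]] [[326.   0. 326.]
 [  0. 326. 197.]
 [  0.   0.   1.]]
```

arm_command:
  rows:
    - [[85, 0.333, 0.833, 0.155, 0], [85, 0.333, 0.833, 0.155, 0], [85, 0.333, 0.833, 0.155, 0], [85, 0.333, 0.833, 0.155, 0], [85, 0.333, 0.833, 0.155, 0], [85, 0.333, 0.833, 0.155, 0], [85, 0.5, 0.75, 0, 0], [85, 0.5, 0.75, 0, 0], [85, 0.5, 0.75, 0, 0], [85, 0.5, 0.75, 0, 0]]

```text
t: 1.35
eef_pos: [0.4222, -0.1686, 0.2603]
tool_rot: [0.0, 0.991, 0.136, -0.0]
contact_force: [0.8, -0.2, 0.0]
gripper_width: 0.993
grasp_force: 0.0
```

```bash
python3 - <<'E'
from h import *
a,P=snap('wrist','w0.png'); print(proj(P,[.5345,-.0485,.032]))
E
```

```text
[249.17501767  36.87671573]
```

arm_command:
  rows:
    - [[85, 0.5, 0.75, 0, 0], [85, 0.5, 0.75, 0, 0], [85, 0, 0.93, 0, 0], [85, 0, 0.93, 0, 0], [85, 0, 0.93, 0, 0], [85, 0, 0.93, 0, 0], [85, 0, 0.93, 0, 0], [85, 0, 0.93, 0, 0], [85, 0, 0.93, 0, 0], [85, 0, 0, -0.5, 0]]

```text
t: 2.65
eef_pos: [0.481, 0.3169, 0.2319]
tool_rot: [-0.003, 0.99, 0.14, 0.002]
contact_force: [1.0, -1.4, -0.1]
gripper_width: 0.992
grasp_force: 0.0
```

```bash
python3 - <<'E'
from h import *
print(get_obs()['eef_pos'],get_obs()['q'].round(2))
b,P=snap('wrist','w1.png'); print(proj(P,[.482,.311,.088]),proj(P,[.482,.311,.004]),ray(P,320,200,.088))
a=cv2.imread('pics/w0.png')[...,::-1]
cv2.imwrite('pics/w01.png',cv2.resize(np.vstack([a,b]),(480,600))[...,::-1])
E
```

```text
[0.48096232 0.31688611 0.2318716 ] [-0.16  0.36 -0.68  1.74  0.25  1.13 -2.2 ]
[332.97897642 177.95927048] [331.83480261 163.54190427] [0.45685454 0.31710403 0.088     ]
```

View pics/w01.png

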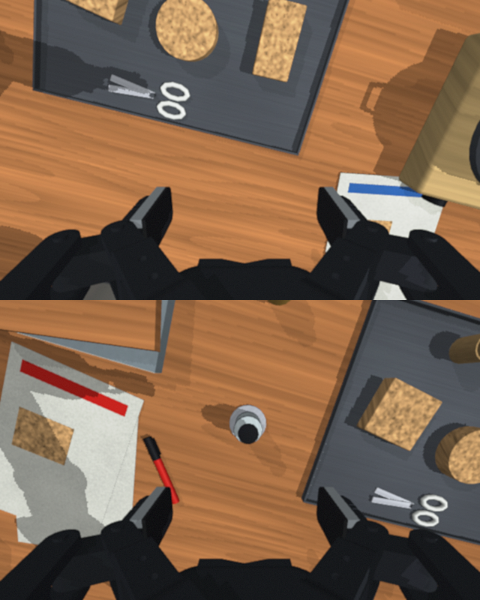

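arm_command:
  rows:
    - [[85, 0, 0.03, -0.6, 0], [85, 0, 0, -0.7, 0], [85, 0, 0, -0.7, 0], [85, 0, 0, -0.6, 0], [85, 0, 0, -0.4, 0], [85, 0, 0, -0.2, 0], [85, 0, 0, -0.18, 0], [85, 0, 0, 0, 0], [60, 0, 0, 0, 0], [50, 0, 0, 0, 0]]
  newtons: 40

```text
t: 3.95
eef_pos: [0.4822, 0.3125, 0.0284]
tool_rot: [-0.0, 0.991, 0.136, 0.001]
contact_force: [0.7, -0.6, 0.2]
gripper_width: 0.604
grasp_force: 0.0
```

```bash
python3 - <<'E'
from h import *
print(get_obs()['eef_pos'],get_obs()['contact_force'],get_obs()['gripper_width'])
b,P=snap('wrist','w2.png'); a,_=snap('scene','s2.png'); 
cv2.imwrite('pics/ws2.png',np.hstack([cv2.resize(b[60:360,140:500],(480,400)),cv2.resize(a[200:330,380:485],(320,400))])[...,::-1])
E
```

```text
[0.48221617 0.31254297 0.0283659 ] [ 0.67793666 -0.59264384  0.20161799] 0.6039833599253401
```

View pics/ws2.png

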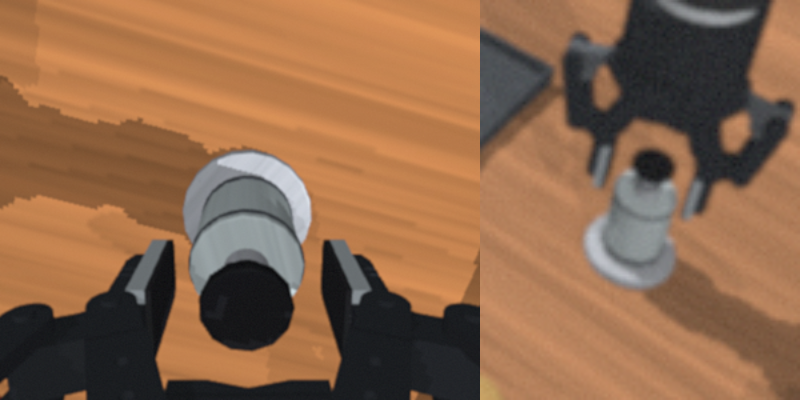

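The gauge sits centred between the fingers laterally (button centre at crop (246,305)). I'll check the offset in depth before closing.

```bash
python3 - <<'E'
from h import *
P=cams.camera_params('wrist'); print(ray(P,324.5,288.8,.088), ray(P,140+248*.75,60+213*.75,.008))
E
```

```text
[0.4824661  0.31349541 0.088     ] [0.48170942 0.31263835 0.008     ]
```

arm_command:
  rows:
    - [[34, 0, 0, 0, 0], [34, 0, 0, 0, 0], [34, 0, 0, 0, 0], [34, 0, 0, 0, 0], [34, 0, 0, 0, 0], [34, 0, 0, 0.1, 0], [34, 0, 0, 0.5, 0], [34, 0, 0, 0.8, 0], [34, 0, 0, 0.8, 0], [34, 0, 0, 0.5, 0]]
  newtons: 40

```text
t: 5.3
eef_pos: [0.4818, 0.312, 0.1913]
tool_rot: [-0.0, 0.991, 0.136, 0.0]
contact_force: [1.0, 0.3, -5.8]
gripper_width: 0.442
grasp_force: 41.5
```

arm_command:
  rows:
    - [[34, 0.07, -0.5, 0, 0], [34, 0.14, -0.9, 0, 0], [34, 0.14, -0.95, 0, 0], [34, 0.14, -0.95, 0, 0], [34, 0.13, -0.95, 0, 0], [34, 0.13, -0.9, 0, 0], [34, 0.12, -0.87, -0.3, 0], [34, 0, 0, -0.5, 0], [34, 0, 0, -0.2, 0], [34, 0, 0, 0, 0]]

```text
t: 6.55
eef_pos: [0.5329, -0.0479, 0.1288]
tool_rot: [-0.001, 0.991, 0.137, -0.001]
contact_force: [1.3, 0.1, -5.1]
gripper_width: 0.437
grasp_force: 41.7
```

```bash
python3 - <<'E'
from h import *
o=get_obs();print(o['eef_pos'],o['contact_force'],o['gripper_width'])
b,P=snap('wrist','w3.png'); a,Q=snap('scene','s3.png'); np.savez('p3.npz',**{'K':P['K'],'extrinsics':P['extrinsics']})
x=proj(Q,[.5345,-.0485,.08]); u,v=int(x[0]),int(x[1])
print(u,v); cv2.imwrite('pics/ws3.png',np.hstack([cv2.resize(b[20:320,140:500],(480,400)),cv2.resize(a[v-65:v+65,u-52:u+52],(320,400))])[...,::-1])
E
```

```text
[ 0.53287455 -0.04793632  0.12878748] [ 1.2982825   0.05016652 -5.12333886] 0.436621254639855
286 187
```

View pics/ws3.png

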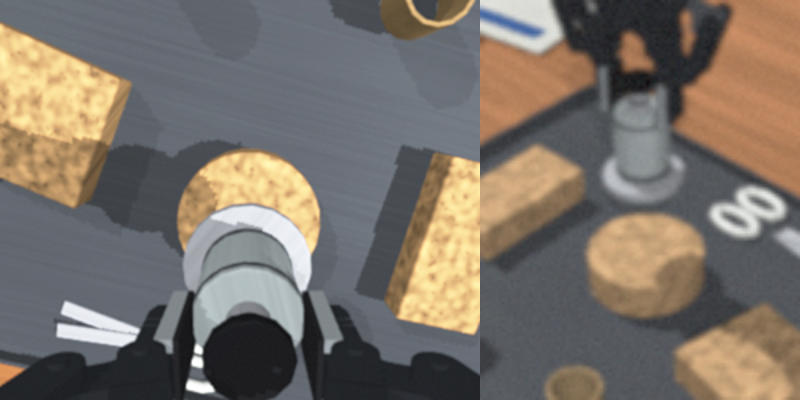

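The disc in the wrist crop spans columns 178 to 321, with its far edge at row 149, partly hidden by the gauge. I'll fit a circle to those edges.

```bash
python3 - <<'E'
from h import *
from scipy.optimize import least_squares
P=dict(np.load('p3.npz')); t=np.linspace(0,6.283,181)
def f(c):
    q=np.array([proj(P,[c[0]+.045*np.cos(a),c[1]+.045*np.sin(a),.032]) for a in t])
    return [q[:,0].min()-(140+178*.75),q[:,0].max()-(140+321*.75),q[:,1].min()-(20+149*.75)]
r=least_squares(f,[.5345,-.0485],x_scale=.01); print(r.x,r.fun)
c=P['extrinsics']; print(ray(P,140+249*.75,20+355*.75,.188),get_obs()['eef_pos'])
E
```

```text
[ 0.53469496 -0.04799222] [-0.11460026  0.11448082  0.00968321]
[ 0.53438116 -0.04748962  0.188     ] [ 0.53444785 -0.04783315  0.13037402]
```

arm_command:
  rows:
    - [[34, 0, 0, -0.4, 0], [34, 0, 0, -0.4, 0], [34, 0, 0, -0.2, 0], [34, 0, 0, -0.08, 0], [34, 0, 0, 0, 0], [34, 0, 0, -0.015, 0], [34, 0, 0, -0.015, 0], [34, 0, 0, -0.015, 0], [34, 0, 0, -0.015, 0], [34, 0, 0, 0, 0]]

```text
t: 7.9
eef_pos: [0.5344, -0.0488, 0.0623]
tool_rot: [0.0, 0.991, 0.136, 0.0]
contact_force: [-3.0, 0.8, 6.1]
gripper_width: 0.441
grasp_force: 42.8
```

arm_command:
  rows:
    - [[34, 0, 0, 0.01, 0], [34, 0, 0, 0, 0], [48, 0, 0, 0, 0], [60, 0, 0, 0, 0], [85, 0, 0, 0, 0], [85, 0, 0, 0, 0], [85, 0, 0, 0, 0], [85, 0, 0, 0.3, 0], [85, 0, 0, 0.7, 0], [85, 0, 0, 0.6, 0]]

```text
t: 9.15
eef_pos: [0.5343, -0.0487, 0.1603]
tool_rot: [0.0, 0.991, 0.136, 0.001]
contact_force: [0.5, 0.1, 0.0]
gripper_width: 0.995
grasp_force: 0.0
```

```bash
python3 - <<'E'
from h import *
o=get_obs();print(o['t'],o['eef_pos'],o['contact_force'],o['gripper_width'])
b,P=snap('wrist','w4.png'); a,Q=snap('scene','s4.png'); np.savez('p4.npz',**{'K':P['K'],'extrinsics':P['extrinsics']})
u,v=286,190
cv2.imwrite('pics/ws4.png',np.hstack([cv2.resize(b[20:320,140:500],(480,400)),cv2.resize(a[v-65:v+65,u-52:u+52],(320,400))])[...,::-1])
print(proj(P,[.5345,-.048,.12]),proj(P,[.5345,-.048,.04]))
E
```

```text
9.15 [ 0.53430184 -0.04874531  0.16034859] [0.46793953 0.07845946 0.01302811] 0.9954220097869448
[325.46491336 208.76179905] [325.50917109 182.00333144]
```

View pics/ws4.png

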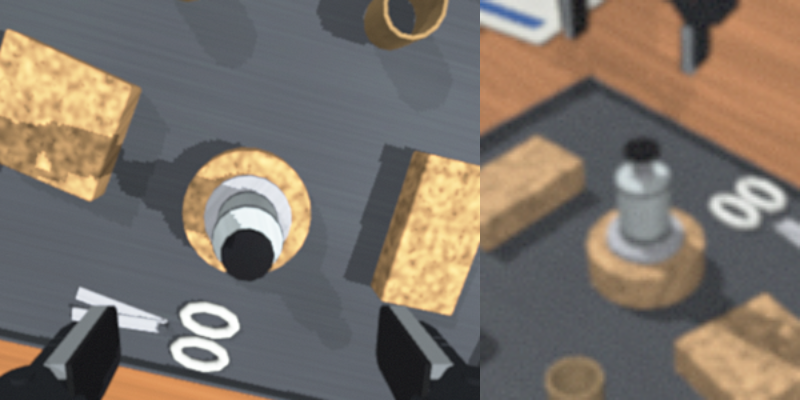

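The gauge stands centred on the disc, with the button at crop (247,255). I'll shut the fingers and approach the button.

arm_command:
  rows:
    - [[0, 0, 0, 0, 0], [0, 0, 0, 0, 0], [0, 0, 0, 0, 0], [0, 0, 0, 0, 0], [0, 0, 0, 0, 0], [0, 0, 0, 0, 0], [0, -0.01, 0, -0.2, 0], [0, 0, 0, -0.2, 0], [0, 0, 0, -0.1, 0], [0, 0, 0, 0, 0]]
  newtons: 40

```text
t: 10.5
eef_pos: [0.5328, -0.0489, 0.127]
tool_rot: [-0.0, 0.991, 0.136, -0.001]
contact_force: [0.2, 0.2, 0.6]
gripper_width: -0.001
grasp_force: 0.0
```

arm_command:
  rows:
    - [[0, 0, 0, -0.02, 0], [0, 0, 0, -0.02, 0], [0, 0, 0, -0.02, 0], [0, 0, 0, -0.02, 0], [0, 0, 0, -0.02, 0], [0, 0, 0, -0.02, 0], [0, 0, 0, -0.02, 0], [0, 0, 0, -0.02, 0], [0, 0, 0, 0, 0], [0, 0, 0, 0, 0]]

```text
t: 11.75
eef_pos: [0.5334, -0.049, 0.1182]
tool_rot: [0.0, 0.991, 0.136, 0.0]
contact_force: [0.9, 0.7, 0.7]
gripper_width: 0.002
grasp_force: 0.0
```

arm_command:
  rows:
    - [[0, 0, 0, -0.02, 0], [0, 0, 0, -0.02, 0], [0, 0, 0, -0.02, 0], [0, 0, 0, 0, 0], [0, 0, 0, 0, 0], [0, 0, 0, 0, 0], [0, 0, 0, 0, 0], [0, 0, 0, 0, 0], [0, 0, 0, 0, 0], [0, 0, 0, 0, 0]]

```text
t: 13.0
eef_pos: [0.5333, -0.049, 0.1146]
tool_rot: [0.0, 0.991, 0.136, 0.0]
contact_force: [0.8, 0.4, -0.2]
gripper_width: 0.001
grasp_force: 0.0
```

```bash
python3 - <<'E'
from h import *
o=get_obs();print(o['t'],o['eef_pos'],o['contact_force'])
b,P=snap('wrist','w5.png'); a,Q=snap('scene','s5.png')
cv2.imwrite('pics/ws5.png',np.hstack([cv2.resize(b[120:320,220:430],(420,400)),cv2.resize(a[145:225,248:324],(380,400),interpolation=cv2.INTER_CUBIC)])[...,::-1])
E
```

```text
13.0 [ 0.53334916 -0.04900481  0.11461867] [ 0.76314042  0.37067536 -0.16761962]
```

View pics/ws5.png

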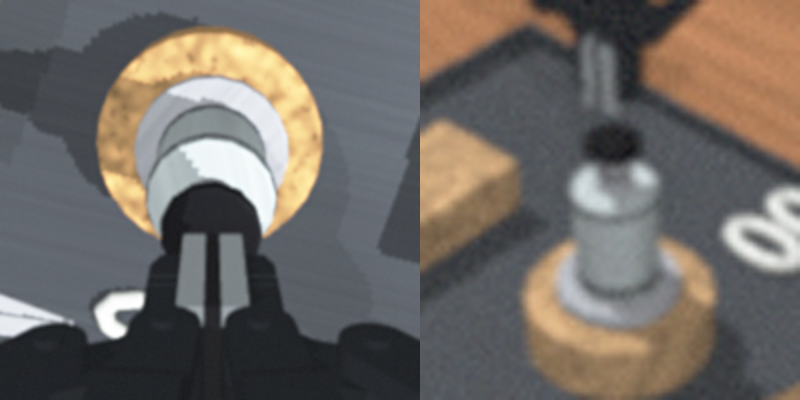

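```bash
python3 - <<'E'
from h import *
Q=cams.camera_params('scene');P=cams.camera_params('wrist');o=get_obs();p=o['eef_pos']
f=lambda x:[((x[0]-248)*5+420).round(1),((x[1]-145)*5).round(1)]
w=lambda x:[((x[0]-220)*2).round(1),((x[1]-120)*2).round(1)]
print(p,o['contact_force'])
print('tcp',f(proj(Q,p)),w(proj(P,p)))
for z in (.112,.115,.118,.121): print(z,f(proj(Q,[.5335,-.0485,z])),w(proj(P,[.5335,-.0485,z])))
for z in (.03,.034): print('foot',z,f(proj(Q,[.5335,-.0485,z+.008])),w(proj(P,[.5335,-.0485,z+.008])),w(proj(P,[.5335,-.0185,z+.008])),w(proj(P,[.5335,-.0785,z+.008])))
E
```

```text
[ 0.53334189 -0.04897185  0.11460577] [-0.46600948 -0.39775491 -0.07465407]
tcp [np.float64(609.3), np.float64(151.8)] [np.float64(213.1), np.float64(223.1)]
0.112 [np.float64(609.9), np.float64(157.0)] [np.float64(211.7), np.float64(218.7)]
0.115 [np.float64(609.7), np.float64(151.6)] [np.float64(211.7), np.float64(222.7)]
0.118 [np.float64(609.5), np.float64(146.3)] [np.float64(211.7), np.float64(226.8)]
0.121 [np.float64(609.3), np.float64(140.9)] [np.float64(211.7), np.float64(231.0)]
foot 0.03 [np.float64(615.1), np.float64(282.2)] [np.float64(211.6), np.float64(149.3)] [np.float64(136.9), np.float64(129.1)] [np.float64(285.0), np.float64(169.1)]
foot 0.034 [np.float64(614.8), np.float64(275.7)] [np.float64(211.6), np.float64(152.0)] [np.float64(135.7), np.float64(131.6)] [np.float64(286.1), np.float64(172.1)]
```

The view and the near-zero force agree: the fingertips are still above the button, whose top is at about z 0.1215. I'll keep going down slowly, watching the force.

arm_command:
  rows:
    - [[0, 0, 0, -0.02, 0], [0, 0, 0, -0.02, 0], [0, 0, 0, -0.02, 0], [0, 0, 0, -0.02, 0], [0, 0, 0, 0, 0], [0, 0, 0, 0, 0], [0, 0, 0, 0, 0], [0, 0, 0, 0, 0], [0, 0, 0, 0, 0], [0, 0, 0, 0, 0]]

```text
t: 14.35
eef_pos: [0.5334, -0.049, 0.1098]
tool_rot: [0.0, 0.991, 0.136, 0.0]
contact_force: [0.4, 0.4, -0.4]
gripper_width: 0.0
grasp_force: 0.0
```

```bash
python3 - <<'E'
from h import *
for i in range(4):
    o=get_obs();print(o['t'],o['eef_pos'].round(4),o['contact_force'].round(2)); cams.read_camera('scene')
E
```

```text
14.35 [ 0.5334 -0.049   0.1098] [ 0.36  0.42 -0.41]
14.4 [ 0.5334 -0.049   0.1098] [ 0.45  0.58 -0.25]
14.45 [ 0.5333 -0.049   0.1098] [ 1.23  0.04 -0.08]
14.5 [ 0.5334 -0.049   0.1098] [-0.67  0.05 -0.03]
```

arm_command:
  rows:
    - [[0, 0, 0, -0.02, 0], [0, 0, 0, -0.02, 0], [0, 0, 0, -0.02, 0], [0, 0, 0, 0, 0], [0, 0, 0, 0, 0], [0, 0, 0, 0, 0], [0, 0, 0, 0, 0], [0, 0, 0, 0, 0], [0, 0, 0, 0, 0], [0, 0, 0, 0, 0]]

```text
t: 15.8
eef_pos: [0.5333, -0.049, 0.1062]
tool_rot: [0.0, 0.991, 0.136, 0.0]
contact_force: [0.1, 0.6, 0.1]
gripper_width: 0.004
grasp_force: 0.0
```

```bash
python3 - <<'E'
from h import *
for i in range(4):
    o=get_obs();print(o['t'],o['eef_pos'].round(4),o['contact_force'].round(2)); a=cams.read_camera('scene')
cv2.imwrite('pics/s6.png',a[...,::-1]); s5=cv2.imread('pics/s5.png')[...,::-1]; s4=cv2.imread('pics/s4.png')[...,::-1]
c=[cv2.resize(i[145:205,262:310],(400,500),interpolation=cv2.INTER_CUBIC) for i in (s5,a)]
cv2.imwrite('pics/c6.png',np.clip(np.hstack(c).astype(float)*1.6,0,255).astype(np.uint8)[...,::-1])
E
```

```text
15.8 [ 0.5333 -0.049   0.1062] [0.14 0.65 0.14]
15.85 [ 0.5334 -0.049   0.1062] [ 0.49 -0.11 -0.8 ]
15.9 [ 0.5333 -0.049   0.1062] [-0.19 -0.62  0.26]
15.95 [ 0.5334 -0.049   0.1062] [0.19 0.49 0.2 ]
```

View pics/c6.png

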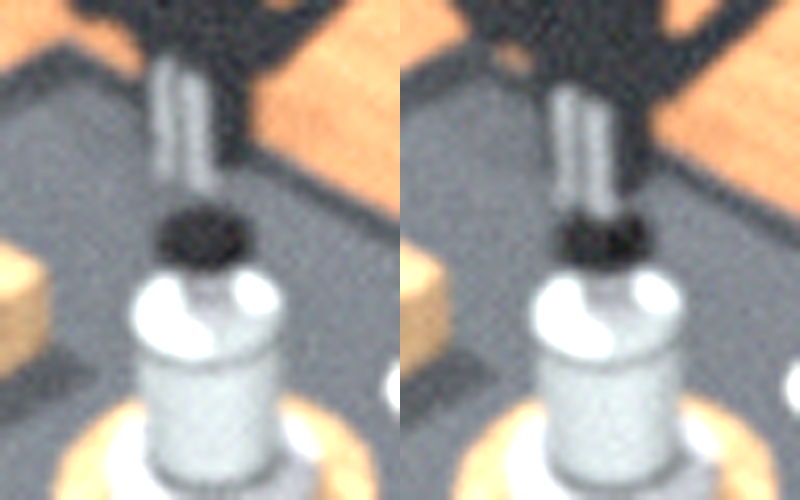

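The button hasn't moved yet, and the tips sit about 5 mm above it (rows 213 and 230 of the right panel). I'll go down 9.6 mm and read the force.

arm_command:
  rows:
    - [[0, 0, 0, -0.02, 0], [0, 0, 0, -0.02, 0], [0, 0, 0, -0.02, 0], [0, 0, 0, -0.02, 0], [0, 0, 0, -0.02, 0], [0, 0, 0, -0.02, 0], [0, 0, 0, -0.02, 0], [0, 0, 0, -0.02, 0], [0, 0, 0, 0, 0], [0, 0, 0, 0, 0]]

```text
t: 17.25
eef_pos: [0.5334, -0.049, 0.0966]
tool_rot: [0.0, 0.991, 0.136, 0.0]
contact_force: [-0.7, -0.8, 0.1]
gripper_width: -0.004
grasp_force: 0.0
```

```bash
python3 - <<'E'
from h import *
F=[]
for i in range(14):
    o=get_obs();F.append(o['contact_force']); a=cams.read_camera('scene')
print(o['t'],o['eef_pos'],np.mean(F,0),np.std(F,0)); cv2.imwrite('pics/s7.png',a[...,::-1])
E
```

```text
17.9 [ 0.53335749 -0.04897238  0.0966073 ] [-0.04613076  0.0980558   0.16166293] [0.48143336 0.51346137 0.46582733]
```

```bash
python3 - <<'E'
from h import *
for n in ('s4','s5','s6','s7'):
    g=cv2.imread(f'pics/{n}.png').mean(2); print(n)
    for u in (283,286,290): print(u,g[158:186,u-1:u+2].mean(1).round().astype(int).tolist())
E
```

```text
s4
283 [71, 67, 73, 83, 87, 89, 89, 86, 89, 90, 87, 84, 66, 45, 36, 39, 38, 35, 49, 82, 124, 151, 160, 170, 175, 195, 209, 212]
286 [106, 81, 66, 65, 76, 84, 90, 86, 88, 92, 87, 72, 54, 40, 35, 39, 40, 36, 34, 59, 95, 112, 109, 120, 133, 149, 167, 180]
290 [129, 125, 106, 85, 67, 65, 77, 86, 89, 88, 87, 82, 66, 51, 41, 42, 38, 42, 59, 107, 149, 164, 159, 148, 142, 143, 146, 148]
s5
283 [109, 106, 107, 107, 103, 102, 104, 101, 95, 84, 81, 77, 59, 46, 41, 40, 36, 37, 48, 85, 122, 146, 161, 168, 175, 191, 209, 211]
286 [99, 99, 99, 101, 102, 101, 105, 109, 114, 106, 86, 67, 49, 37, 40, 40, 37, 37, 35, 58, 94, 114, 109, 117, 135, 147, 167, 182]
290 [46, 43, 46, 43, 41, 40, 47, 68, 80, 84, 85, 77, 68, 49, 39, 39, 35, 34, 60, 108, 148, 163, 160, 147, 140, 141, 146, 149]
s6
283 [107, 108, 106, 106, 102, 100, 103, 102, 101, 105, 102, 89, 68, 53, 38, 37, 36, 37, 44, 82, 121, 150, 159, 168, 176, 192, 207, 212]
286 [93, 101, 100, 100, 102, 101, 106, 104, 103, 104, 109, 111, 99, 67, 43, 31, 31, 28, 37, 58, 95, 113, 109, 118, 133, 147, 166, 181]
290 [42, 43, 40, 41, 41, 38, 42, 43, 47, 54, 70, 74, 65, 47, 35, 33, 35, 36, 61, 105, 148, 162, 162, 145, 138, 142, 143, 148]
s7
283 [56, 75, 92, 101, 103, 103, 103, 99, 104, 102, 101, 102, 101, 102, 94, 76, 51, 34, 44, 82, 125, 148, 159, 168, 177, 191, 210, 211]
286 [36, 44, 59, 80, 98, 103, 104, 106, 105, 103, 104, 106, 110, 114, 116, 111, 82, 47, 31, 53, 96, 111, 111, 116, 136, 148, 166, 182]
290 [39, 40, 39, 38, 38, 39, 42, 42, 39, 42, 43, 41, 47, 42, 43, 42, 34, 36, 62, 105, 150, 163, 158, 146, 141, 142, 144, 149]
```

arm_command:
  rows:
    - [[0, 0, 0, -0.02, 0], [0, 0, 0, -0.02, 0], [0, 0, 0, -0.02, 0], [0, 0, 0, -0.02, 0], [0, 0, 0, 0, 0], [0, 0, 0, 0, 0], [0, 0, 0, 0, 0], [0, 0, 0, 0, 0], [0, 0, 0, 0, 0], [0, 0, 0, 0, 0]]

```text
t: 19.2
eef_pos: [0.5334, -0.049, 0.0918]
tool_rot: [0.0, 0.991, 0.136, 0.0]
contact_force: [0.3, 0.0, 2.1]
gripper_width: -0.003
grasp_force: 1.3
```

```bash
cat > m.py <<'E'
from h import *
import sys
F=[]
for i in range(8):
    o=get_obs();F.append(o['contact_force']); a=cams.read_camera('scene')
print(o['t'],o['eef_pos'],np.mean(F,0),np.std(F,0)); cv2.imwrite('pics/%s.png'%sys.argv[1],a[...,::-1])
g=a.mean(2)
for u in (283,286,290): print(u,g[158:190,u-1:u+2].mean(1).round().astype(int).tolist())
E
python3 m.py s8
```

```text
19.55 [ 0.53341082 -0.04898116  0.09183032] [ 0.14155997 -0.07859837  2.68799615] [0.64684456 0.4060035  0.22613403]
283 [39, 45, 61, 79, 91, 100, 103, 103, 99, 104, 103, 102, 100, 100, 103, 104, 92, 73, 46, 48, 86, 128, 151, 161, 174, 192, 209, 212, 199, 164, 128, 131]
286 [47, 38, 43, 46, 63, 90, 102, 105, 104, 102, 106, 108, 110, 110, 111, 113, 117, 106, 73, 36, 49, 87, 114, 111, 114, 139, 158, 164, 170, 158, 133, 126]
290 [38, 44, 43, 41, 42, 38, 37, 42, 39, 40, 38, 41, 39, 42, 46, 45, 40, 36, 43, 65, 111, 148, 151, 135, 133, 141, 147, 148, 144, 133, 122, 136]
```

arm_command:
  rows:
    - [[0, 0, 0, -0.02, 0], [0, 0, 0, -0.02, 0], [0, 0, 0, -0.02, 0], [0, 0, 0, -0.02, 0], [0, 0, 0, -0.01, 0], [0, 0, 0, 0, 0], [0, 0, 0, 0, 0], [0, 0, 0, 0, 0], [0, 0, 0, 0, 0], [0, 0, 0, 0, 0]]

```text
t: 20.85
eef_pos: [0.5334, -0.049, 0.0865]
tool_rot: [0.0, 0.991, 0.136, 0.0]
contact_force: [0.1, -0.5, 4.5]
gripper_width: 0.003
grasp_force: 2.5
```

```bash
python3 m.py s9
```

```text
21.2 [ 0.53343568 -0.0490102   0.08651609] [-0.18346735 -0.44552828  4.81666251] [0.32415842 0.34854691 0.4692372 ]
283 [41, 44, 43, 40, 60, 83, 92, 98, 101, 104, 103, 102, 102, 100, 101, 101, 106, 104, 90, 65, 42, 60, 101, 137, 158, 171, 182, 194, 193, 163, 128, 131]
286 [42, 42, 43, 43, 41, 46, 66, 90, 104, 108, 104, 104, 105, 107, 109, 110, 110, 112, 117, 102, 68, 38, 51, 90, 114, 113, 127, 148, 163, 159, 132, 124]
290 [39, 41, 43, 38, 38, 43, 41, 40, 40, 38, 44, 38, 39, 38, 40, 39, 40, 39, 43, 44, 46, 65, 90, 111, 121, 132, 142, 147, 145, 133, 123, 134]
```

arm_command:
  rows:
    - [[0, 0, 0, -0.02, 0], [0, 0, 0, -0.02, 0], [0, 0, 0, 0, 0], [0, 0, 0, 0, 0], [0, 0, 0, 0, 0], [0, 0, 0, 0, 0], [0, 0, 0, 0, 0], [0, 0, 0, 0, 0], [0, 0, 0, 0, 0], [0, 0, 0, 0, 0]]

```text
t: 22.5
eef_pos: [0.5334, -0.049, 0.0842]
tool_rot: [0.0, 0.991, 0.136, 0.0]
contact_force: [-1.3, -0.3, 6.2]
gripper_width: 0.001
grasp_force: 3.0
```

```bash
python3 m.py s10; python3 - <<'E'
from h import *
b,P=snap('wrist','w10.png'); a=cv2.imread('pics/s10.png')[...,::-1]
cv2.imwrite('pics/c10.png',np.hstack([cv2.resize(b[120:320,220:430],(420,400)),cv2.resize(np.clip(a[150:210,262:310]*1.5,0,255).astype(np.uint8),(320,400),interpolation=cv2.INTER_CUBIC)])[...,::-1])
E
```

```text
22.85 [ 0.53344976 -0.04896512  0.08423224] [-0.81447701  0.09672227  5.98321167] [0.70091095 0.46896984 0.41096121]
283 [42, 37, 46, 37, 41, 65, 80, 92, 100, 104, 106, 103, 102, 102, 101, 103, 105, 104, 104, 89, 60, 49, 69, 118, 149, 168, 183, 192, 192, 164, 128, 127]
286 [43, 42, 43, 43, 41, 42, 50, 69, 92, 101, 104, 104, 106, 110, 111, 108, 111, 110, 113, 116, 97, 60, 36, 56, 100, 130, 144, 151, 164, 160, 134, 126]
290 [39, 40, 42, 42, 41, 38, 39, 39, 39, 39, 37, 35, 35, 40, 40, 47, 39, 45, 37, 41, 43, 47, 68, 94, 126, 141, 147, 147, 146, 134, 121, 135]
```

View pics/c10.png

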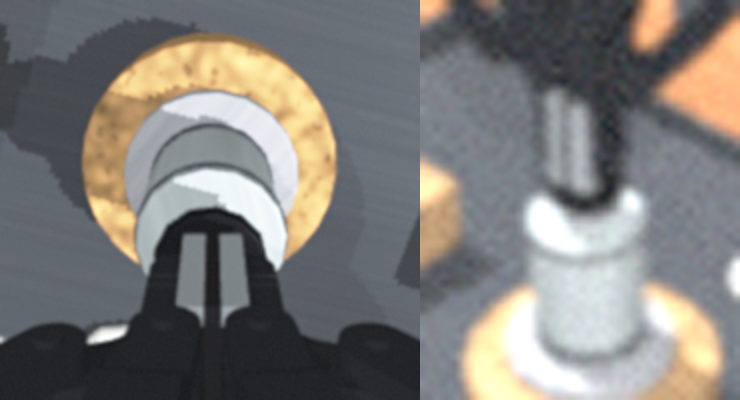

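The force reads 6.0 N, which matches 10 mm, and the button is down close to the barrel with the gauge still upright. It has been held for over 1 s; now I'll lift off.

arm_command:
  rows:
    - [[0, 0, 0, 0, 0], [0, 0, 0, 0, 0], [0, 0, 0, 0.05, 0], [0, 0, 0, 0.06, 0], [0, 0, 0, 0.06, 0], [0, 0, 0, 0.06, 0], [0, 0, 0, 0.3, 0], [0, 0, 0, 0.8, 0], [0, 0, 0, 0.8, 0], [0, 0, 0, 0.3, 0]]

```text
t: 24.2
eef_pos: [0.5347, -0.0487, 0.2336]
tool_rot: [0.001, 0.991, 0.136, 0.002]
contact_force: [-0.9, -0.3, 0.3]
gripper_width: 0.003
grasp_force: 0.0
```

```bash
python3 m.py s11; python3 - <<'E'
from h import *
a=cv2.imread('pics/s4.png')[...,::-1].astype(int); b=cv2.imread('pics/s11.png')[...,::-1].astype(int)
d=np.abs(a-b).mean(2)[168:240,262:315]; print(d.mean(),d.max(),(d>25).sum())
E
```

```text
24.55 [ 0.5322108  -0.0490359   0.22810062] [ 0.25071713 -0.1451926   0.02686787] [0.59122402 0.33628833 0.76614795]
283 [69, 64, 71, 84, 88, 89, 87, 88, 87, 86, 86, 83, 67, 46, 42, 40, 38, 38, 45, 83, 120, 147, 157, 167, 174, 191, 204, 209, 199, 163, 125, 129]
286 [102, 80, 65, 63, 74, 84, 89, 85, 87, 89, 84, 71, 51, 40, 37, 41, 39, 36, 40, 57, 93, 111, 108, 119, 134, 145, 163, 179, 179, 160, 134, 123]
290 [127, 123, 106, 86, 65, 65, 76, 82, 88, 88, 89, 81, 66, 52, 46, 39, 38, 38, 58, 104, 148, 159, 156, 146, 138, 141, 144, 146, 145, 131, 120, 136]
3.2839797344514325 50.0 20
```

The scene matches the view from before the press: the button is back up and nothing has shifted. Handing in.

```bash
python3 -c "
from station import job
print(job.hand_in())"
```

```text
the job is handed in; nothing more can be done
None
```

The gauge is standing upright on the middle of the round cork. I pressed its button to about 10 mm (6.0 N), held it for over a second, let it spring back up, and handed the job in at about 25 s.

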